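# Slide a knife blank out over the tray

## Robot

A 7-joint arm with a two-finger parallel gripper is mounted at the origin on the work surface. World frame = base frame: x ahead of the robot, y to its left, z up, the work surface at z = 0. Lengths are in m, angles in rad, forces in N, time in s.
With the tool pointing down it reaches from about 0.425 to 0.875 m from the base axis. Payload 4.7 kg.
Tool frame: the origin (TCP) lies between the finger pads; the fingertips stand 25 mm ahead of it and the grasp point (between the pads) lies 6 mm ahead of it; z points along the fingers, y is the direction in which the jaws open and shut (so a half turn about z gives the same grasp; the last joint's range is limited). The gripper opens to 87 mm and grips with 3 to 60 N. Pads are 19 mm wide; open, the fingers measure 117 mm over their backs; the gripper's body (75 mm by 190 mm) begins 51 mm behind the grasp point.
Start: joints at [-1.293, 0.321, -0.07, 1.45, 0.023, 1.371, -0.057], TCP at [0.17, 0.628, 0.248] pointing down, gripper open.
Joint ranges: [-2.86, 2.86], [-0.3, 2.09], [-1.38, 1.24], [0.06, 2.45], [-1.56, 4.7], [0.09, 2.05], [-2.69, 2.69]. Speed limits (rad/s): [2.57, 2.57, 3.14, 3.14, 3.14, 3.14, 3.14].

## Interface

Orientations are given as a rotation vector (axis times angle).
In Python, from bench import * gives the robot as it stands.
- The arm moves only by the tool send_rows, never from a script. Its arguments are lists of equal length, an entry for each row: "rotation": the turn, a rotation vector about the tool's x, y, z in degrees, a list of three; "slide": the shift along the tool's x, y, z in mm, a list of three; "fingers": the gripper command: -1 is fully open, 1 is shut, values between are in proportion. In form: {"rotation": [[wx, wy, wz], ...], "slide": [[tx, ty, tz], ...], "fingers": [fingers, ...]}. A call has 1 to 12 rows; each row is the pose to reach, as a shift and turn from the pose commanded when the call began, along the tool's axes at that moment; what a row does not reach only later rows make up. A row lasts 1/10 s, in which the tool goes at most 50 mm and 8.59 degrees, less where a joint would pass 70% of its speed; a pose out of reach is approached as far as the arm can. A call with a gripper value outside its range is refused whole. The fingers move at their own pace and stop on an object; "force" is the grip in N (left out, the last holds). Time passes only in rows, so rows that repeat a pose let the fingers close. It gives the time, the measured TCP pose, the force and the opening at its end, in the units of the state.
- get_state(): the state, without advancing time (a new reading comes with each control period).
- get_image(name): name is "scene" or "top" or "wrist"; returns the picture (400x640x3 uint8, red, green, blue); there is no depth.
- camera_model(name): a dict with "intrinsics" (3x3 intrinsics, pixels), "rvec" (rotation vector, rad) and "tvec" (3), from world to camera coordinates, as OpenCV has them. Camera axes: x right, y down, z forward; pixel columns grow to the right and rows downward; lengths in m; the calibration is good to about 2 mm. A picture is of the moment at which its call begins: read the wrist's pose just before it. camera_model takes no time and is no camera call; for the wrist camera it gives the pose at the moment of the call.
- close_job(): hands the job in, once; it reports no verdict.
The state is a dict: "time": time; "joint_positions": joint angles; "qd": joint speeds; "joint_torque": joint torques, N m; "position": TCP position; "tool_rot": TCP orientation; "ft_force": force on the tool from outside, world axes, zero at the start; "torque": the same for the moment, N m; "grip_width": opening from 0.0 (shut) to 1.0 (fully open).
Only numpy, scipy, OpenCV 4.12 (cv2) and the standard library are available. Lean on these libraries where they do the work, as an engineer would, in place of code of your own. Each camera call takes 0.05 s, during which the arm holds its last target.

## Task

With a fingertip, push the long steel knife blank along the ledge towards the end where the open tray stands, until about 40 mm of it (a bit under a third of its length) sticks out past the end of the ledge so that its edge shows. Only push it: do not pick it up or let it tip or fall, leave it lying flat and straight along the ledge, and leave the other loose parts where they are.

Things in the scene. Friction and masses are not known exactly. Their poses are not given: they have to be found in the camera images.
- blank: the long knife blank: a plain dark steel plate, 130 mm long (its y axis), 62 mm wide (x) and 6 mm thick (z), about 0.25 to 0.5 kg, lying flat on the ledge and free to slide. Origin at the centre of its underside. A plate of the same material but half as long lies on the table: that is not the one
- blank_left_end (a point): middle of the blank's short end face on its +y side, 65 mm from the centre, half-way up the thickness
- blank_right_end (a point): middle of the blank's short end face on its -y side, 65 mm from the centre, half-way up the thickness
- ledge: fixed white casting with a flat steel top 60 mm above the table. y runs along it (within 0.25 rad of the robot's y), x away from the robot. Origin on the table under its middle. The top ends at y = +180 and -180 mm, both ends open; it spans x = -47 mm (open front edge) to +47 mm, where a 25 mm thick fence rises 10 mm above it. Two low orange clamp levers stand on its foot behind the fence
- tray: the fixed open white tray on the table just past one end of the ledge (either the +y or the -y end), 130 x 110 mm and 30 mm high. Origin at the centre of its underside, axes parallel to the ledge's. The blank is to stick out above it
- roller: the fixed white roller stand with a black rubber roller, on the table past the other end of the ledge, 100 mm (x) by 60 mm (y) and 86 mm high. Origin at the centre of its underside
- collar: bystander: loose steel ring, 48 mm across, 22 mm high, lying in the tray; origin at the centre of its underside
- short_blank: bystander: loose dark steel plate 55 x 62 x 6 mm flat on the table in front of the ledge (robot side); origin at the centre of its underside
- bolt: bystander: loose steel bolt standing on its head, 26 mm across, 55 mm high, on the table in front of the ledge; origin at the centre of its underside
- knob: bystander: loose black mushroom-shaped knob standing on its stem, 44 mm across, 38 mm high, on the table in front of the ledge; origin at the centre of its underside
- wheel: bystander: loose yellow feed wheel, 72 mm across, 34 mm high, lying on the table behind the ledge; origin at the centre of its underside
- wrench: bystander: loose steel wrench 170 mm long lying on the table behind the ledge; origin at its underside
- oil: bystander: loose white oil bottle, 44 mm across, 100 mm high, standing on the table behind the ledge; origin at the centre of its underside
Not all that is in view belongs to the job. Leave any turquoise or white look-alike of the blank alone.

How it is judged:
By the outcome, as a careful person would: the job done as asked, in the order asked, and still so for the second after the job is handed in, with the robot touching nothing.
It also fails if it takes over 42 s, if anything falls off the work surface, if the arm or the gripper's body presses on something with over 40 N, if the wrist force passes 120 N, or if a joint passes its speed limit or range.

## Working session

There is one attempt and no reset: what is moved stays moved. The work goes in short steps, Python scripts to look and compute and a tool call to move; the robot and the scene stay as the last step left them, time stands still between calls to the robot, and variables do not carry over. Pictures are saved under pics/ and viewed, and the job is handed in when it is done.

Besides the shell and the picture viewer there is one more tool, called after ">>>" as name(argument=value, ...) on one line, values as JSON. send_rows: Moves the arm, as the interface text tells. Its arguments: {"type":"object","properties":{"rotation":{"type":"array"},"slide":{"type":"array"},"fingers":{"type":"array"},"force":{"type":"number"}},"required":["rotation","slide","fingers"]}

```bash
mkdir -p pics; ls
python3 - <<'E'
from bench import *
import cv2
s=get_state(); print({k:s[k] for k in ('time','position','tool_rot','ft_force','grip_width')})
for n in ('scene','top'):
    cv2.imwrite(f'pics/{n}0.png',cv2.cvtColor(get_image(n),cv2.COLOR_RGB2BGR))
    print(n,camera_model(n))
E
```

```text
pics
{'time': 0.0, 'position': array([0.16939982, 0.6270067 , 0.24645589]), 'tool_rot': array([-4.13051526e-01, -3.11416674e+00,  3.00829956e-03]), 'ft_force': array([0.15388617, 0.282792  , 0.47196904]), 'grip_width': 1.0031986128798223}
scene {'intrinsics': array([[394.27382887,   0.        , 328.06297668],
       [  0.        , 394.27382887, 202.73068846],
       [  0.        ,   0.        ,   1.        ]]), 'rvec': array([ 2.19977029,  1.00779164, -0.38857389]), 'tvec': array([-0.37096353, -0.23382672,  1.19365352])}
top {'intrinsics': array([[425.07916685,   0.        , 321.16348401],
       [  0.        , 425.07916685, 195.80766938],
       [  0.        ,   0.        ,   1.        ]]), 'rvec': array([ 2.16659218, -2.19586882,  0.14851518]), 'tvec': array([0.01547786, 0.55409828, 0.81887289])}
```

View pics/scene0.png

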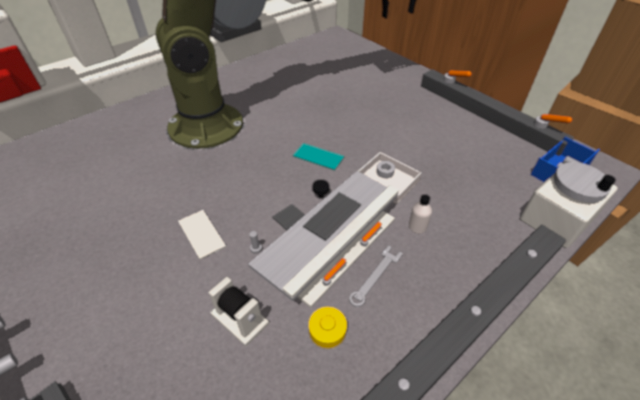

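View pics/top0.png

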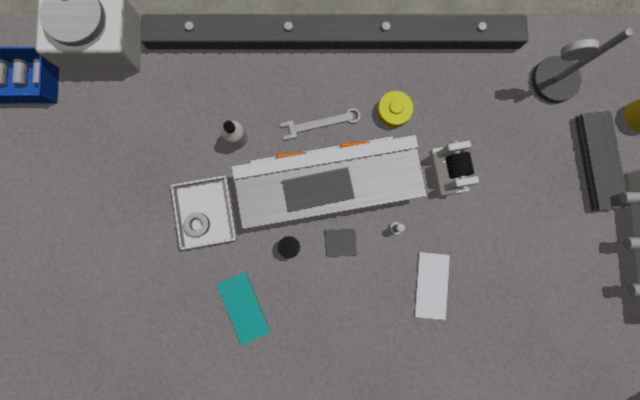

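The tray is at the left (+y) end at top px (204,213), and the roller is at the right (456,168). Things that could be taken for the blank in the top view:
- dark plate on the ledge (318,189): this is the blank
- short dark plate on the table (341,242)
- turquoise plate (243,307)
- white plate (432,286)
- black rail at the top (333,32)

I choose (318,189), then measure it and check a close crop.

```bash
cat > h.py <<'E'
import numpy as np, cv2
from bench import *
def cast(cm,uv,z):
    K=cm['intrinsics'];R=cv2.Rodrigues(np.array(cm['rvec']))[0];t=np.array(cm['tvec'])
    uv=np.atleast_2d(uv).astype(float)
    d=np.c_[uv,np.ones(len(uv))]@np.linalg.inv(K).T@R
    c=-R.T@t
    return c+d*((z-c[2])/d[:,2])[:,None]
def proj(cm,P):
    return cv2.projectPoints(np.atleast_2d(P).astype(float),cm['rvec'],cm['tvec'],cm['intrinsics'],None)[0][:,0]
E
python3 - <<'E'
from h import *
im=cv2.imread('pics/top0.png'); cm=camera_model('top')
g=cv2.cvtColor(im,cv2.COLOR_BGR2GRAY)
roi=g[160:215,265:375]; 
m=np.zeros_like(g); m[160:215,265:375]=(roi<115)
n,l,st,ce=cv2.connectedComponentsWithStats(m)
print(st[1:][st[1:,4]>100])
i=1+np.argmax(st[1:,4]); c=max(cv2.findContours((l==i).astype(np.uint8),0,1)[0],key=cv2.contourArea)
b=cv2.boxPoints(cv2.minAreaRect(c)); print(b)
P=cast(cm,b,.066); print(P.round(4), P.mean(0), [np.linalg.norm(P[k]-P[k-1]) for k in range(4)])
# ledge corners at top z=.06: print guess
for nme,uv,z in [('ledge left front',(241,228),.06),('ledge right front',(427,201),.06),('left back fence',(233,167),.07),('right back fence',(416,138),.07),('bolt',(397,228),.055),('knob',(289,247),.038),('short',(341,242),.006),('tray',(204,213),.03),('roller',(459,165),.086)]:
    print(nme,cast(cm,uv,z).round(3))
cr=cv2.resize(im[120:260,160:480],None,fx=2.5,fy=2.5,interpolation=cv2.INTER_CUBIC); cv2.imwrite('pics/crop0.png',cr)
E
```

```text
[[ 281  168   73   44 2167]
 [ 325  206   50    9  208]]
[[280.52255 180.7321 ]
 [347.45096 166.64192]
 [354.09286 198.191  ]
 [287.16446 212.28117]]
[[ 0.5802  0.0864  0.066 ]
 [ 0.6062 -0.0423  0.066 ]
 [ 0.545  -0.0537  0.066 ]
 [ 0.5197  0.0741  0.066 ]] [0.56279435 0.01613366 0.066     ] [np.float64(0.061726087477854644), np.float64(0.13127163696421132), np.float64(0.06224091193423663), np.float64(0.1302966992046202)]
ledge left front [[0.491 0.162 0.06 ]]
ledge right front [[ 0.538 -0.196  0.06 ]]
left back fence [[0.607 0.176 0.07 ]]
right back fence [[ 0.66  -0.176  0.07 ]]
bolt [[ 0.487 -0.137  0.055]]
knob [[0.454 0.072 0.038]]
short [[ 0.462 -0.032  0.006]]
tray [[0.523 0.239 0.03 ]]
roller [[ 0.604 -0.252  0.086]]
```

View pics/crop0.png

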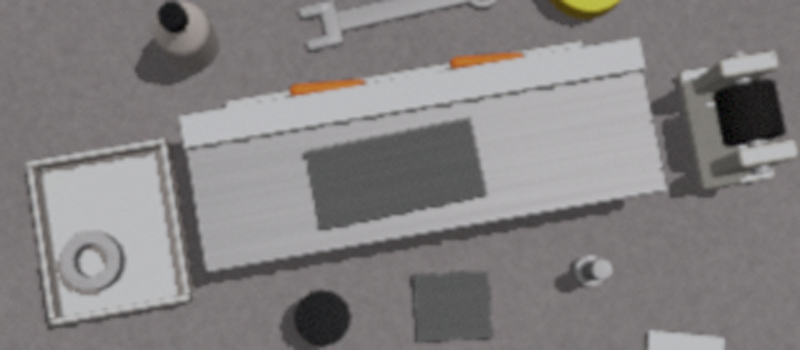

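The crop confirms the plain dark plate on the ledge is the long one, with its right end at crop px (478,158). It looks slightly yawed against the ledge, so I'll fit the edges more precisely.

```bash
cat > fit.py <<'E'
from h import *
def edge(g,p0,p1,half=4,n=60,sgn=0):
    """sub-pixel edge points around line p0-p1, strongest gradient along normal; returns pts"""
    p0=np.array(p0,float);p1=np.array(p1,float);d=(p1-p0)/np.linalg.norm(p1-p0);nn=np.array([-d[1],d[0]])
    s=np.arange(-half,half+.01,.25); out=[]
    gb=cv2.GaussianBlur(g,(0,0),0.8).astype(np.float32)
    for t in np.linspace(.06,.94,n):
        q=p0+(p1-p0)*t+s[:,None]*nn
        v=cv2.remap(gb,q[:,0].astype(np.float32)[None],q[:,1].astype(np.float32)[None],cv2.INTER_LINEAR)[0]
        gr=np.gradient(v); gr=np.abs(gr) if sgn==0 else sgn*gr
        out.append(q[np.argmax(gr)])
    return np.array(out)
def line(P):
    vx,vy,x,y=cv2.fitLine(P[:,:2].astype(np.float32),cv2.DIST_HUBER,0,.0005,.0005).ravel()
    return np.array([x,y]),np.array([vx,vy])
def inter(a,b):
    t=np.linalg.solve(np.c_[a[1],-b[1]],b[0]-a[0]);return a[0]+t[0]*a[1]
E
python3 - <<'E'
from fit import *
im=cv2.imread('pics/top0.png'); cm=camera_model('top'); g=cv2.cvtColor(im,cv2.COLOR_BGR2GRAY)
f=lambda x,y:(160+x/2.5,120+y/2.5)
E={}
for n,a,b,z in [('bback',f(305,153),f(470,120),.066),('bfront',f(320,230),f(485,195),.066),('bleft',f(305,153),f(320,230),.066),('bright',f(470,120),f(485,195),.066),
 ('lfront',f(208,270),f(665,190),.06),('lleft',f(188,148),f(208,270),.06),('lright',f(645,75),f(665,190),.06),('fback',f(180,116),f(640,40),.07)]:
    P=cast(cm,edge(g,a,b),z); l=line(P); d=l[1]*np.sign(l[1][1] if n[1:] in('back','front') else l[1][0]); ang=np.arctan2(-d[0],d[1]) if n[1:] in('back','front') else np.arctan2(d[1],d[0])
    E[n]=l; r=np.abs((P[:,:2]-l[0])@np.array([-l[1][1],l[1][0]])); print(n,'yaw',round(float(ang),4),'resid med mm',1000*np.median(r).round(5))
C={(a,b):inter(E['b'+a],E['b'+b]) for a in('front','back') for b in('left','right')}
for k,v in C.items(): print(k,v.round(4))
print('center',np.mean(list(C.values()),0))
LL=inter(E['lfront'],E['lleft']);LR=inter(E['lfront'],E['lright']);print('ledge corners',LL,LR,np.linalg.norm(LL-LR))
d=(LL-LR)/np.linalg.norm(LL-LR); ex=np.array([d[1],-d[0]]); print('d',d,'yaw',np.arctan2(-d[0],d[1])); O=(LL+LR)/2+.047*ex; print('O',O)
for k,v in C.items(): print(k,'ledge frame mm',1000*np.array([(v-O)@ex,(v-O)@d]).round(4))
E
```

```text
bback yaw 0.1989 resid med mm 0.39
bfront yaw 0.1956 resid med mm 0.51
bleft yaw 0.1722 resid med mm 0.4
bright yaw 0.1892 resid med mm 0.37
lfront yaw 0.1605 resid med mm 0.45
lleft yaw 0.1647 resid med mm 0.46
lright yaw 0.1619 resid med mm 0.44
fback yaw 0.1519 resid med mm 2.66
('front', 'left') [0.5199 0.0741]
('front', 'right') [ 0.5453 -0.0542]
('back', 'left') [0.581  0.0847]
('back', 'right') [ 0.6067 -0.0424]
center [0.56324357 0.01554256]
ledge corners [0.49079746 0.16061224] [ 0.5483577  -0.19484589] 0.36008844
d [-0.15985036  0.9871412 ] yaw 0.16053908
O [ 0.5659733  -0.00960386]
('front', 'left') ledge frame mm [-32.1  90. ]
('front', 'right') ledge frame mm [-27.5 -40.7]
('back', 'left') ledge frame mm [29.9 90.7]
('back', 'right') ledge frame mm [ 34.899998 -38.899998]
```

```bash
cat > go.py <<'E'
from h import *
from scipy.spatial.transform import Rotation as Ro
d=np.array([-0.15985,0.98714,0]);ex=np.array([.98714,.15985,0]);O=np.array([.56597,-.0096,0])
Rt=np.c_[np.cross(ex,[0,0,-1]),ex,[0,0,-1]]
def L2W(x,y,z): return O+ex*x/1000+d*y/1000+np.array([0,0,z/1000])
def W2L(p): p=np.array(p)-O; return np.round(1000*np.array([p@ex,p@d,p[2]]),2)
def rel(x,y,z):
    s=get_state(); R=Ro.from_rotvec(s['tool_rot']).as_matrix()
    print('t',round(s['time'],2),'now L',W2L(s['position']),'F',np.round(s['ft_force'],1),'grip',round(float(s['grip_width']),3))
    print('slide',(1000*R.T@(L2W(x,y,z)-s['position'])).round(1),'rot',np.degrees(Ro.from_matrix(R.T@Rt).as_rotvec()).round(2))
E
python3 - <<'E'
from go import *
rel(3,-75,180)
rel(3,-75,180)
E
```

```text
t 0.1 now L [-289.68  691.86  246.56] F [-0.  -0.1  0.1] grip 1.002
slide [-582.4 -578.3   67.6] rot [-9.000e-02  6.000e-02  6.569e+01]
t 0.1 now L [-289.68  691.86  246.56] F [-0.  -0.1  0.1] grip 1.002
slide [-582.4 -578.3   67.6] rot [-9.000e-02  6.000e-02  6.569e+01]
```

>>> send_rows(rotation=[[0, 0, 4], [0, 0, 8], [0, 0, 12], [0, 0, 16], [0, 0, 20], [0, 0, 24], [0, 0, 28], [0, 0, 32], [0, 0, 36], [0, 0, 40], [0, 0, 44], [0, 0, 48]], slide=[[-35, -35, 0], [-70, -70, 0], [-105, -105, 0], [-140, -140, 0], [-175, -175, 0], [-210, -210, 0], [-245, -245, 0], [-280, -280, 0], [-315, -315, 0], [-350, -350, 0], [-385, -385, 0], [-420, -420, 0]], fingers=[1, 1, 1, 1, 1, 1, 1, 1, 1, 1, 1, 1], force=20)

```text
time: 1.3
position: [0.4659, 0.1106, 0.2475]
tool_rot: [-1.648, -2.675, -0.001]
ft_force: [0.7, -0.0, 1.4]
grip_width: 0.03
```

```bash
python3 -c "
from go import *
rel(3,-75,180)"
```

```text
t 1.3 now L [-79.61 134.65 247.48] F [ 0.7 -0.   1.4] grip 0.03
slide [-224.8   15.6   67.4] rot [ 0.02 -0.03 17.53]
```

>>> send_rows(rotation=[[0, 0, 3], [0, 0, 6], [0, 0, 9], [0, 0, 12], [0, 0, 15], [0, 0, 17.5], [0, 0, 17.5], [0, 0, 17.5], [0, 0, 17.5]], slide=[[-37, 3, 0], [-75, 5, 0], [-112, 8, 0], [-150, 10, 0], [-187, 13, 10], [-225, 15.6, 30], [-225, 15.6, 50], [-225, 15.6, 67], [-225, 15.6, 67]], fingers=[1, 1, 1, 1, 1, 1, 1, 1, 1])

```text
time: 2.2
position: [0.5791, -0.0811, 0.1775]
tool_rot: [-2.03, -2.392, 0.006]
ft_force: [-0.6, 0.4, 0.2]
grip_width: 0.003
```

```bash
python3 -c "
from go import *
rel(3,-75,100)
cv2.imwrite('pics/wrist1.png',cv2.cvtColor(get_image('wrist'),cv2.COLOR_RGB2BGR))
cv2.imwrite('pics/scene1.png',cv2.cvtColor(get_image('scene'),cv2.COLOR_RGB2BGR)[130:330,200:440].repeat(3,0).repeat(3,1))
"
```

```text
t 2.2 now L [  1.58 -72.64 177.52] F [-0.6  0.4  0.2] grip 0.003
slide [-2.4  1.9 77.5] rot [-0.34 -0.04  0.15]
```

View pics/wrist1.png

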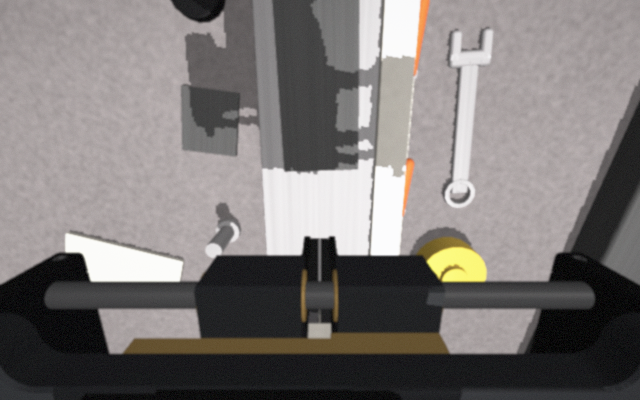

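View pics/scene1.png

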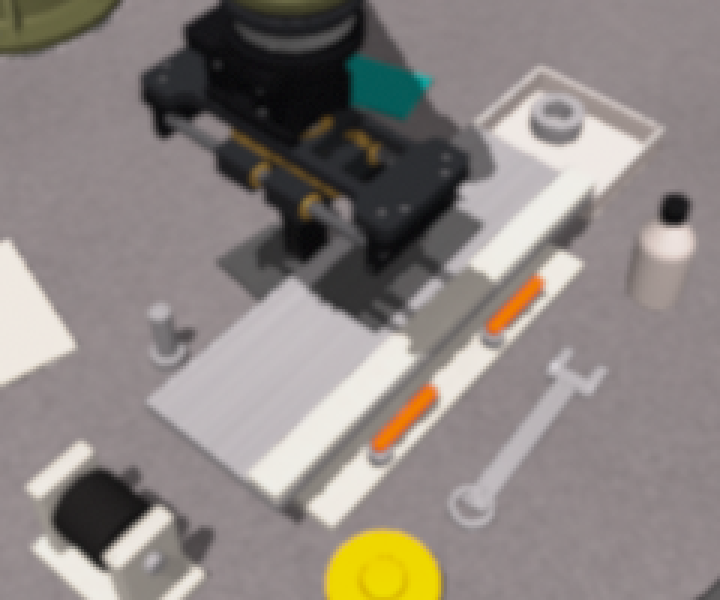

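The wrist view shows the blank's right end at row ≈169, columns 283–355, with the shut fingers behind it near column 319. Nothing stands in between. I'll descend now, feeling for the ledge top.

>>> send_rows(rotation=[[0, 0, 0], [-0.3, 0, 0], [-0.3, 0, 0], [-0.3, 0, 0], [-0.3, 0, 0], [-0.3, 0, 0]], slide=[[-1, 1, 20], [-2, 1.5, 40], [-2, 1.5, 60], [-2, 1.5, 75], [-2, 1.5, 80], [-2, 1.5, 80]], fingers=[1, 1, 1, 1, 1, 1])

```text
time: 2.9
position: [0.583, -0.0826, 0.1006]
tool_rot: [2.03, 2.394, 0.006]
ft_force: [-0.1, -0.3, 0.7]
grip_width: 0.004
```

```bash
python3 -c "
from go import *
rel(3,-75,88)
im=get_image('wrist');cm=camera_model('wrist')
cv2.imwrite('pics/wrist2.png',cv2.cvtColor(im,cv2.COLOR_RGB2BGR))
print(proj(cm,[L2W(-27.5,-40.7,66),L2W(34.9,-38.9,66),L2W(-47,-60,60),L2W(47,-60,60)]))
"
```

```text
t 2.9 now L [  5.11 -74.78 100.6 ] F [-0.1 -0.3  0.7] grip 0.004
slide [-0.2 -2.2 12.6] rot [ 0.29 -0.01  0.21]
[[264.05131529 190.42299997]
 [369.58379559 187.76375343]
 [236.15001725 217.37758833]
 [385.35025366 217.67475069]]
```

View pics/wrist2.png

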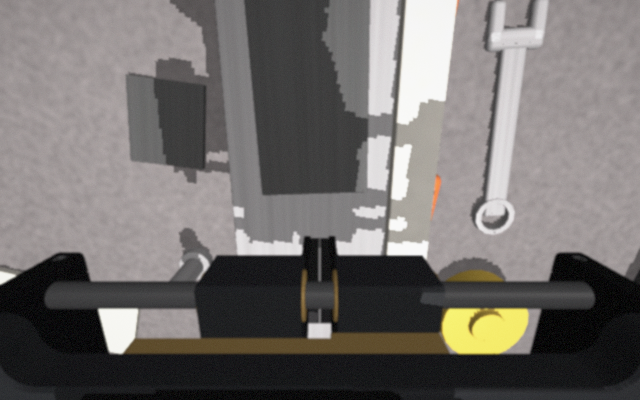

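>>> send_rows(rotation=[[0, 0, 0.2], [0, 0, 0.2], [0, 0, 0.2], [0, 0, 0.2]], slide=[[0, -2, 6], [0, -2, 10], [0, -2, 12], [0, -2, 12]], fingers=[1, 1, 1, 1])

```text
time: 3.35
position: [0.5809, -0.083, 0.0883]
tool_rot: [2.034, 2.39, 0.006]
ft_force: [0.1, -0.2, -0.7]
grip_width: 0.009
```

>>> send_rows(rotation=[[0, 0, 0], [0, 0, 0]], slide=[[0, 0, 1], [0, 0, 1]], fingers=[1, 1])

```text
time: 3.55
position: [0.5811, -0.0831, 0.0876]
tool_rot: [2.034, 2.39, 0.006]
ft_force: [0.4, 0.3, 0.2]
grip_width: 0.003
```

>>> send_rows(rotation=[[0, 0, 0], [0, 0, 0]], slide=[[0, 0, 1], [0, 0, 1]], fingers=[1, 1])

```text
time: 3.75
position: [0.581, -0.0831, 0.0865]
tool_rot: [2.034, 2.39, 0.006]
ft_force: [0.7, -0.4, -0.8]
grip_width: 0.003
```

>>> send_rows(rotation=[[0, 0, 0], [0, 0, 0]], slide=[[0, 0, 1], [0, 0, 1]], fingers=[1, 1])

```text
time: 3.95
position: [0.5812, -0.0831, 0.0856]
tool_rot: [2.034, 2.39, 0.007]
ft_force: [0.2, -0.4, -0.5]
grip_width: 0.007
```

```bash
python3 -c "
from go import *
rel(3,-60,87.5)"
```

```text
t 3.95 now L [  3.23 -75.    85.59] F [ 0.2 -0.4 -0.5] grip 0.007
slide [15.  -0.2 -1.9] rot [ 0.31 -0.   -0.01]
```

>>> send_rows(rotation=[[0, 0, 0], [0, 0, 0]], slide=[[0, 0, 0.7], [0, 0, 0.7]], fingers=[1, 1])

```text
time: 4.15
position: [0.5811, -0.0831, 0.0855]
tool_rot: [2.034, 2.39, 0.007]
ft_force: [-1.2, 0.0, 4.3]
grip_width: 0.009
```

>>> send_rows(rotation=[[0, 0, 0], [0, 0, 0]], slide=[[0, 0, 0.7], [0, 0, 0.7]], fingers=[1, 1])

```text
time: 4.35
position: [0.5812, -0.0831, 0.0855]
tool_rot: [2.035, 2.39, 0.007]
ft_force: [-3.6, 1.0, 9.8]
grip_width: 0.006
```

Touchdown at TCP z = 85.5 mm. I'll lift about 2.5 mm clear of the ledge and push in slow stages.

>>> send_rows(rotation=[[0, 0, 0], [0, 0, 0], [0, 0, 0], [0, 0, 0], [0, 0, 0], [0, 0, 0], [0, 0, 0], [0, 0, 0], [0, 0, 0], [0, 0, 0], [0, 0, 0], [0, 0, 0]], slide=[[0, 0, -3.4], [0, 0, -3.4], [6, 0, -3.4], [12, 0, -3.4], [17, 0, -3.4], [20, 0, -3.4], [23, 0, -3.4], [26, 0, -3.4], [29, 0, -3.4], [32, 0, -3.4], [35, 0, -3.4], [38, 0, -3.4]], fingers=[1, 1, 1, 1, 1, 1, 1, 1, 1, 1, 1, 1])

```text
time: 5.55
position: [0.5749, -0.0455, 0.0875]
tool_rot: [2.034, 2.389, 0.006]
ft_force: [0.5, -1.9, -1.1]
grip_width: 0.006
```

```bash
python3 -c "
from go import *
rel(3,50,88)
im=get_image('wrist');cm=camera_model('wrist')
cv2.imwrite('pics/wrist3.png',cv2.cvtColor(im,cv2.COLOR_RGB2BGR))
cv2.imwrite('pics/top3.png',cv2.cvtColor(get_image('top'),cv2.COLOR_RGB2BGR)[120:260,160:480].repeat(2,0).repeat(2,1))
"
```

```text
t 5.55 now L [  3.07 -36.84  87.52] F [ 0.5 -1.9 -1.1] grip 0.006
slide [86.8 -0.1 -0.5] rot [ 0.3  -0.   -0.02]
```

View pics/wrist3.png

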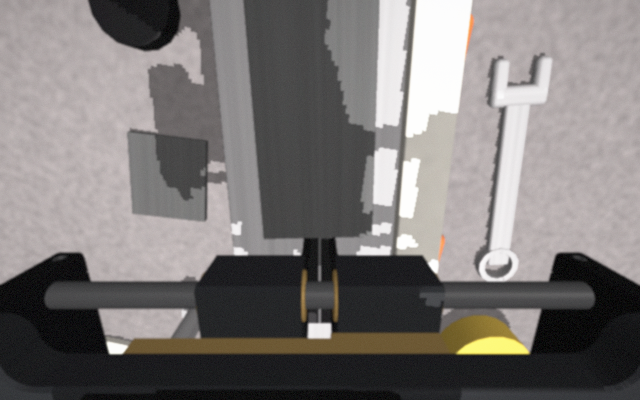

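View pics/top3.png

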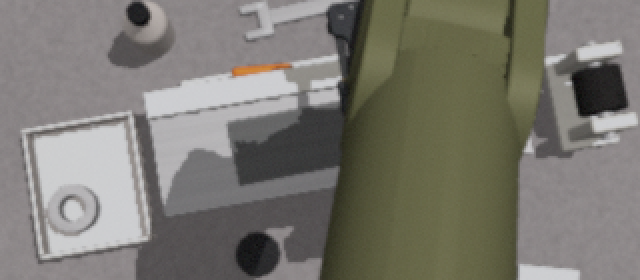

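Contact is made. The push force is about 2 N, the blank has straightened against the finger face, and its end is at row 238, columns 264–370. Continuing.

>>> send_rows(rotation=[[0, 0, 0], [0, 0, 0], [0, 0, 0], [0, 0, 0], [0, 0, 0], [0, 0, 0], [0, 0, 0], [0, 0, 0], [0, 0, 0], [0, 0, 0], [0, 0, 0], [0, 0, 0]], slide=[[3, 0, 0], [8, 0, 0], [14, 0, 0], [20, 0, 0], [26, 0, 0], [32, 0, 0], [38, 0, 0], [44, 0, 0], [50, 0, 0], [55, 0, 0], [58, 0, 0], [60, 0, 0]], fingers=[1, 1, 1, 1, 1, 1, 1, 1, 1, 1, 1, 1])

```text
time: 6.85
position: [0.5654, 0.0139, 0.0876]
tool_rot: [2.034, 2.39, 0.006]
ft_force: [0.8, -2.3, 0.5]
grip_width: 0.004
```

```bash
python3 -c "
from go import *
rel(3,80,88)
im=get_image('wrist');cm=camera_model('wrist')
cv2.imwrite('pics/wrist4.png',cv2.cvtColor(im,cv2.COLOR_RGB2BGR))
cv2.imwrite('pics/top4.png',cv2.cvtColor(get_image('top'),cv2.COLOR_RGB2BGR)[120:260,160:480].repeat(2,0).repeat(2,1))
"
```

```text
t 6.85 now L [ 3.2  23.3  87.59] F [ 0.8 -2.3  0.5] grip 0.004
slide [56.7 -0.2 -0.4] rot [0.31 0.   0.  ]
```

View pics/wrist4.png

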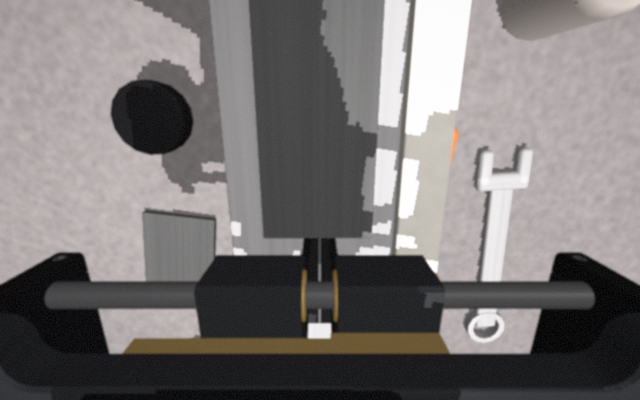

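View pics/top4.png

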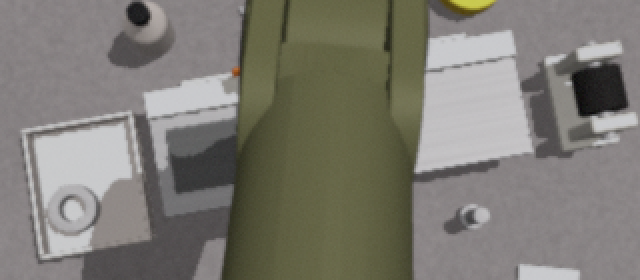

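>>> send_rows(rotation=[[0, 0, 0], [0, 0, 0], [0, 0, 0], [0, 0, 0], [0, 0, 0], [0, 0, 0], [0, 0, 0], [0, 0, 0], [0, 0, 0], [0, 0, 0], [0, 0, 0], [0, 0, 0]], slide=[[3, 0, 0], [8, 0, 0], [13, 0, 0], [18, 0, 0], [23, 0, 0], [28, 0, 0], [33, 0, 0], [38, 0, 0], [42, 0, 0], [45, 0, 0], [47, 0, 0], [48, 0, 0]], fingers=[1, 1, 1, 1, 1, 1, 1, 1, 1, 1, 1, 1])

```text
time: 8.15
position: [0.5577, 0.0612, 0.0876]
tool_rot: [2.034, 2.39, 0.006]
ft_force: [-0.1, -2.1, 0.7]
grip_width: 0.006
```

```bash
python3 -c "
from go import *
rel(3,80.5,88)
im=get_image('wrist')
cv2.imwrite('pics/wrist5.png',cv2.cvtColor(im,cv2.COLOR_RGB2BGR))
t=cv2.cvtColor(get_image('top'),cv2.COLOR_RGB2BGR);cv2.imwrite('pics/top5.png',t)
cv2.imwrite('pics/top5c.png',cv2.resize(t[140:240,160:300],None,fx=5,fy=5,interpolation=2))
print(proj(camera_model('top'),[L2W(-31,210,66),L2W(31,210,66),L2W(-31,220,66),L2W(31,220,66)])*5-[800,700])
"
```

```text
t 8.15 now L [ 3.17 71.18 87.57] F [-0.1 -2.1  0.7] grip 0.006
slide [ 9.3 -0.2 -0.4] rot [ 0.3 -0.  -0. ]
[[320.42780084 413.02307508]
 [295.59133232 251.88463936]
 [293.9801262  417.6362713 ]
 [269.33037656 256.36784728]]
```

View pics/wrist5.png

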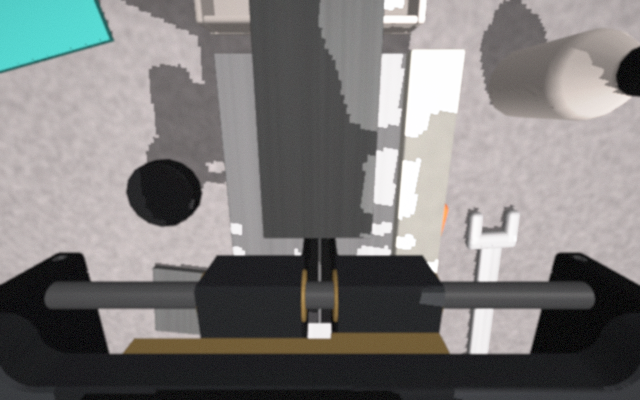

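View pics/top5c.png

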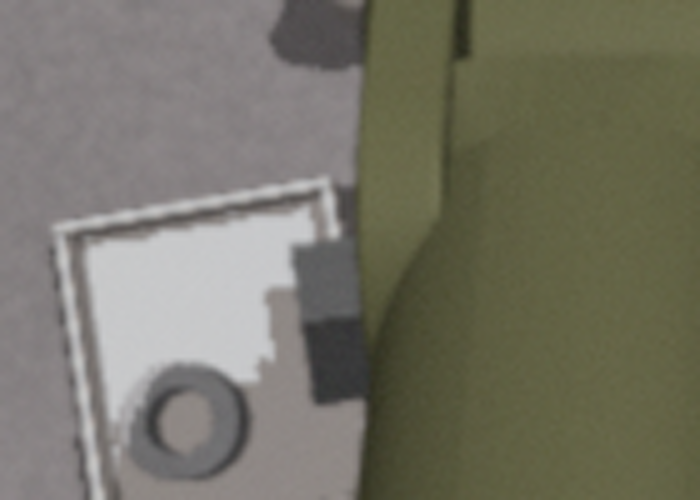

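The blank's free end is at crop (293,245)–(316,404), which is about 211 mm along the ledge. The finger pose gives 210.7. Another 9 mm is needed.

>>> send_rows(rotation=[[0, 0, 0], [0, 0, 0], [0, 0, 0], [0, 0, 0], [0, 0, 0], [0, 0, 0]], slide=[[2, 0, 0], [4, 0, 0], [6, 0, 0], [8, 0, 0], [9, 0, 0], [9, 0, 0]], fingers=[1, 1, 1, 1, 1, 1])

```text
time: 8.85
position: [0.5563, 0.0703, 0.0876]
tool_rot: [2.034, 2.39, 0.007]
ft_force: [-0.3, -0.6, 0.4]
grip_width: 0.001
```

>>> send_rows(rotation=[[0, 0, 0], [0, 0, 0], [0, 0, 0], [0, 0, 0], [0, 0, 0], [0, 0, 0], [0, 0, 0], [0, 0, 0], [0, 0, 0], [0, 0, 0]], slide=[[-3, 0, 0], [-10, 0, 0], [-20, 0, 0], [-25, 0, -10], [-30, 0, -35], [-40, 0, -70], [-70, 0, -110], [-110, 0, -130], [-150, 0, -130], [-190, 0, -130]], fingers=[1, 1, 1, 1, 1, 1, 1, 1, 1, 1])

```text
time: 9.85
position: [0.5866, -0.1199, 0.2198]
tool_rot: [2.033, 2.388, 0.011]
ft_force: [-0.6, 0.4, -0.4]
grip_width: 0.005
```

```bash
python3 -c "
from go import *
rel(3,80.5,88)
t=cv2.cvtColor(get_image('top'),cv2.COLOR_RGB2BGR);cv2.imwrite('pics/top6.png',t)
s=cv2.cvtColor(get_image('scene'),cv2.COLOR_RGB2BGR);cv2.imwrite('pics/scene6.png',s)
"
```

```text
t 9.85 now L [   2.78 -112.16  219.78] F [-0.6  0.4 -0.4] grip 0.005
slide [192.6  -1.  131.8] rot [ 0.5  -0.   -0.02]
```

View pics/top6.png

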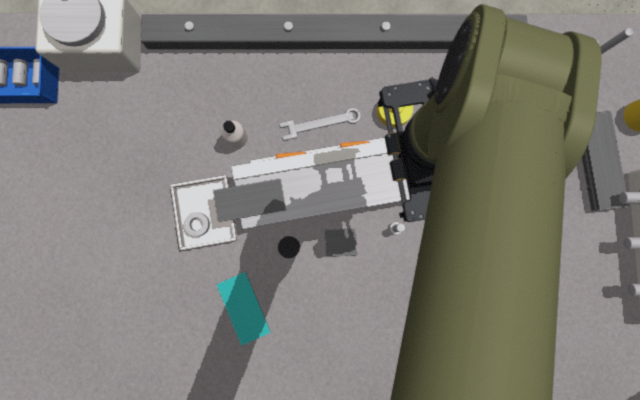

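View pics/scene6.png

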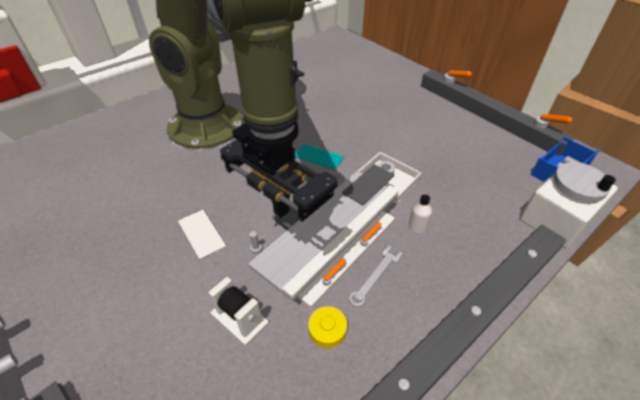

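Run:
```python
from fit import *
from go import W2L
im=cv2.imread('pics/top6.png');cm=camera_model('top');g=cv2.cvtColor(im,cv2.COLOR_BGR2GRAY)
cv2.imwrite('pics/top6c.png',cv2.resize(im[160:250,190:310],None,fx=6,fy=6,interpolation=2))
bx={'back':((214,192),(280,180)),'front':((220,220),(286,208)),'left':((214,192),(220,220)),'right':((280,180),(286,208))}
E={k:line(cast(cm,edge(g,*v,half=4),.066)) for k,v in bx.items()}
for k in('back','front'):
    d=E[k][1]*np.sign(E[k][1][1]);print(k,'yaw',np.arctan2(-d[0],d[1]))
for a in('front','back'):
    for b in('left','right'):
        p=inter(E[a],E[b]);print(a,b,W2L([*p,.066]))
a=cv2.imread('pics/top0.png')
```

```text
back yaw 0.15915892
front yaw 0.16497132
front left [-27.64 222.22  66.  ]
front right [-27.07  92.64  66.  ]
back left [ 34.78 221.92  66.  ]
back right [34.6  92.37 66.  ]
```

View pics/top6c.png

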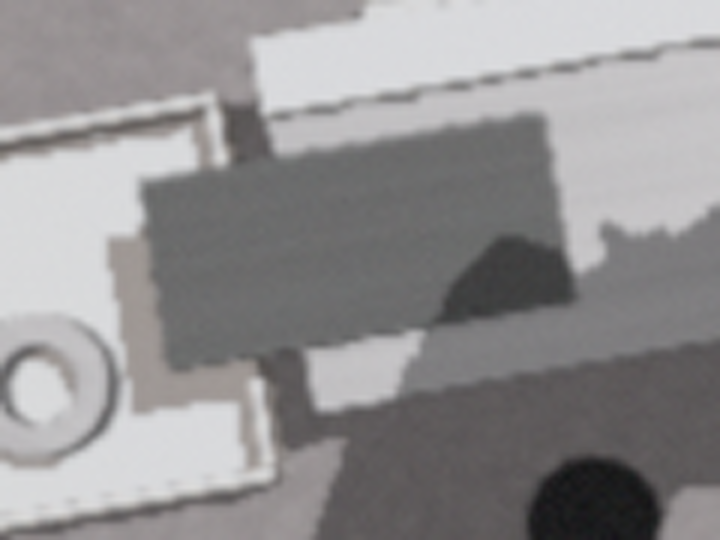

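Run:
```python
from fit import *
from go import W2L,L2W,proj
cm=camera_model('top')
P=lambda x,y,z:tuple(proj(cm,[L2W(x,y,z)])[0])
for f in ('top0','top6'):
    g=cv2.cvtColor(cv2.imread(f'pics/{f}.png'),cv2.COLOR_BGR2GRAY)
    # ledge end edge, parts not covered by the blank
    for n,a,b in (('front part',P(-46,180,60),P(-31,180,60)),('back part',P(37,180,60),P(46,180,60))):
        e=cast(cm,edge(g,a,b,half=3,n=20),.06); print(f,n,np.median([W2L(p)[1] for p in e]))
g=cv2.cvtColor(cv2.imread('pics/top6.png'),cv2.COLOR_BGR2GRAY)
for y in (222,92.5):
    e=cast(cm,edge(g,P(-24,y,66),P(31,y,66),half=3,n=40),.066); q=[W2L(p)[1] for p in e]; print(y,np.median(q),np.percentile(q,[10,90]))
# scene cross-check: draw predicted end for 218/220/222
s=cv2.imread('pics/scene6.png'); cs=camera_model('scene'); gs=cv2.cvtColor(s,cv2.COLOR_BGR2GRAY)
Q=lambda x,y,z:tuple(proj(cs,[L2W(x,y,z)])[0])
for n,a,b,z in (('blank left',Q(-24,221,66),Q(31,221,66),.066),('blank right',Q(-24,92,66),Q(31,92,66),.066),('ledge end',Q(-46,180,60),Q(-30,180,60),.06)):
    e=cast(cs,edge(gs,a,b,half=4,n=40),z); q=[W2L(p)[1] for p in e]; print('scene',n,np.median(q),np.percentile(q,[10,90]))
# bystander motion: diff
a=cv2.imread('pics/scene0.png');d=cv2.absdiff(a,s).max(2)
print('top shift px collar/knob/wrench etc:')
t0=cv2.imread('pics/top0.png');t6=cv2.imread('pics/top6.png')
for n,(src,dst,x,y,r) in dict(collar=(t0,t6,196,224,14),knob=(t0,t6,289,247,13),oil=(t0,t6,233,130,13),wrench=(t0,t6,320,124,22),wheel=(a,s,328,326,24),bolt=(a,s,256,241,12),collar_s=(a,s,386,169,12)).items():
    tp=src[y-r:y+r,x-r:x+r];w=dst[y-r-5:y+r+5,x-r-5:x+r+5]
    m=cv2.minMaxLoc(cv2.matchTemplate(w,tp,cv2.TM_CCOEFF_NORMED));print(n,m[3][0]-5,m[3][1]-5,round(m[1],3))
```

```text
top0 front part 179.765
top0 back part 180.235
top6 front part 179.765
top6 back part 180.0
222 222.47 [221.53 222.93]
92.5 92.5 [91.55 92.98]
scene blank left 221.0 [219.269 232.417]
scene blank right 87.64 [86.129 88.37 ]
scene ledge end 170.075 [167.579 192.752]
top shift px collar/knob/wrench etc:
collar 0 0 0.996
knob 0 0 0.894
oil 0 0 0.999
wrench 0 0 0.996
wheel 0 0 0.999
bolt 0 0 1.0
collar_s 1 0 0.333
```

```bash
python3 -c "
from h import *
s=get_state();print(s['time'],s['position'],s['ft_force'],np.abs(s['qd']).max())
print(close_job())"
```

```text
9.95 [ 0.58527693 -0.1264801   0.21912724] [ 0.1194864  -0.17617704 -0.21446   ] 0.0661976312634125
the job is handed in; nothing more can be done
None
```

I pushed the long blank along the ledge towards the tray (+y end) with the shut fingertips. I then backed the arm off, lifted it clear and handed the job in at about 10 s.

**Overhang:** The last checks disagree slightly. The top view puts the blank's end about 42 mm past the ledge end, while the finger position gives about 40 mm. The top view saw no gap at the step before, so the blank may have glided about 2 mm at the end. I left it there as "about 40 mm".

**Lying straight and flat:** The blank's sides are within about 0.005 rad of the ledge direction; it started about 0.035 rad off. Its outline still measures 62 x 130 mm, so it lies flat.

**Other parts:** The collar, knob, oil bottle, wrench, wheel and bolt showed no movement between the first and last pictures. I checked the short blank by eye only, because the arm's shadow lay over it, and it looked unmoved.

**Failed check:** I tried to confirm the overhang from the scene camera, but its edge fits were too scattered to use. There the overhanging blank also hid the collar, so that check rests on the top view.

**Forces:** The push read about 2 N. The highest force I saw was about 10 N, while feeling for the ledge top.

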